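# Seat the proud carrier and report the tray ready

### The arm

A 6-joint arm with a two-finger parallel gripper is mounted at the origin on the work surface. World frame = base frame: x ahead of the robot, y to its left, z up, the work surface at z = 0. Lengths are in mm, angles in rad, forces in N, time in s.
With the tool pointing down it reaches from about 300 to 875 mm from the base axis. Payload 6.4 kg.
Tool frame: the origin (TCP) lies at the very end of the fingers, on their centre line; the grasp point (between the pads) lies arm.grip_point_offset behind it (arm.grip_point_offset is the distance from the TCP to the grasp point, in mm); z points along the fingers, y is the direction in which the jaws open and shut (so a half turn about z gives the same grasp; the last joint's range is limited). The gripper opens to 85 mm and grips with 20 to 120 N. Pads are 22 mm wide; open, the fingers measure 114 mm over their backs; the gripper's body (76 mm by 85 mm) begins 54 mm behind the grasp point. The pads swing forward as they close: fully open they stand 13 mm farther back than shut.
Start: joints at [0.984, 0.181, 1.607, -0, 1.354, -0.206], TCP at [213.696, 533.831, 231.288] pointing down, gripper open.
Joint ranges: [-2.99, 2.99], [-0.89, 2.07], [0.3, 2.58], [-1.14, 4.28], [0, 2.63], [-3.12, 3.12]. Speed limits (rad/s): [2.57, 2.57, 3.01, 3.14, 3.14, 3.14].

### API

Orientations are given as a 3x3 rotation matrix whose columns are the frame's x, y, z axes.
In Python, from workcell import arm gives the robot as it stands.
- The arm moves only by the tool drive_tool, never from a script. Its argument "deltas" is a list of rows, each a list of 3 entries, a list of its own where there are three numbers: the closure, from 0 (fully open) to 1 (shut), then the shift along the tool's x, y, z in mm, then the turn, a rotation vector about the tool's x, y, z in degrees. In form: [[jaw, [tx, ty, tz], [wx, wy, wz]], ...]. A call has 1 to 12 rows; each row shifts and turns the pose as measured when the row begins, along the tool's axes as they then stand; what a row does not reach is not made up. A row lasts 1/8 s, in which the tool goes at most 62.5 mm and 10.7 degrees, less where a joint would pass 70% of its speed; a pose out of reach is approached as far as the arm can. A call is refused whole if a number of a shift passes 62.5 or a number of a turn 10.7, either way. A call with a gripper value outside its range is refused whole. The fingers move at their own pace and stop on an object; "newtons" is the grip in N (left out, the last holds). Time passes only in rows, so rows that do not move let the fingers close. It gives the time, the measured TCP pose, the force and the opening at its end, in the units of the state.
- arm.get_state(): the state, without advancing time (a new reading comes with each control period).
- arm.snapshot(name): name is "side" or "top" or "wrist"; returns the picture (384x512x3 uint8, blue, green, red); there is no depth.
- arm.camera_model(name): a dict with "camera_matrix" (3x3 intrinsics, pixels), "T" (4x4, takes a point from camera to world coordinates). Camera axes: x right, y down, z forward; pixel columns grow to the right and rows downward; lengths in mm; the calibration is good to about 2 mm. A picture is of the moment at which its call begins: read the wrist's pose just before it. camera_model takes no time and is no camera call; for the wrist camera it gives the pose at the moment of the call.
- arm.job_done(): hands the job in, once; it reports no verdict.
Trained networks look in the newest picture that a camera, given by its name, has taken for a name from the list of things; names that differ only in an ending like _2 or _b are one class to them, and where a whole thing is asked for, a point or a joint stands for the part that bears it (a point fixed in the world has none). Each returns a list of dicts, best first, with "p" (0 to 1); they miss things now and then, are a little off and sometimes report something else, mostly with a low value. They report only what shows in the picture. A call takes as long as a camera call. They do not tell look-alikes from the thing itself.
- arm.boxes_of(target, camera): "rect" ([centre column, centre row, width, height] in pixels, round what is visible of it).
- arm.trace(target, camera): "region" (384x512 bool, what is visible of it) and "rect" ([centre column, centre row, width, height] in pixels, round what is visible of it).
The state is a dict: "t": time; "q": joint angles; "dq": joint speeds; "joint_efforts": joint torques, N m; "tcp_pos": TCP position; "tool_rot": TCP orientation; "ft_force": force on the tool from outside, world axes, zero at the start; "moment": the same for the moment, N m; "grip_width": opening from 0.0 (shut) to 1.0 (fully open).
Only numpy, scipy, OpenCV 4.12 (cv2) and the standard library are available. Lean on these libraries where they do the work, as an engineer would, in place of code of your own. Each camera call takes 0.05 s, during which the arm holds its last target.

### The job

One carrier in the brown tray stands proud of the others: with the fingertips, gently push it straight down on its round pad until it is fully home, level with the rest. Then press the broad mushroom-head button on the grey control box right down to report the tray ready, let it spring back and withdraw. Grasp and lift nothing, and leave the other carriers, the two small buttons and the loose things on the bench alone.

Things in the scene. Friction and masses are not known exactly. Their poses are not given: they have to be found in the camera images.
- carrier (a joint): height of the one unseated carrier above its home, in m: 0 = fully down, its black plate level with the tray's bars and with the other carriers; it starts 11 to 16 mm up. It slides straight up and down in its pocket with about 3 N of friction, stays where it is left, and meets a solid stop at 0
- carrier_pad (a point): the unseated carrier: top centre of its round aluminium pad (28 mm across, 4 mm high), which stands in the middle of a square black plate 58 x 58 mm and 18 mm thick. The point moves with the carrier; when home it is 26 mm above the bench. Its axes are those of the tray, z up
- tray: brown tray fixed to the bench, 170 (x) x 248 (y) x 22 mm high, with 2 x 3 square pockets at 78 mm pitch between 14 mm bars; origin at the centre of its underside, x and y along its sides. Five pockets hold identical carriers, one of them unseated; the sixth is empty
- mushroom (a joint): travel in m of the mushroom-head button: 0 released, 0.006 fully pressed; spring return, 1.5 N to start and 5 N fully down
- mushroom_top (a point): top centre of the mushroom-head button: broad domed black cap 46 mm across, flat for 24 mm in its middle, the largest and tallest of the three buttons; 79 mm above the bench when released; moves with the button
- round (a joint): travel in m of the small round black button (22 mm across), 0 released, 0.006 pressed; to be left alone
- round_top (a point): top centre of the small round button, 68 mm above the bench
- square (a joint): travel in m of the small square black button (22 x 22 mm), 0 released, 0.006 pressed; to be left alone
- square_top (a point): top centre of the small square button, 68 mm above the bench
- console: grey control box fixed to the bench, 240 (x) x 100 (y) x 50 mm high; its three black buttons stand in a row along its x axis, 70 mm apart, in any order; origin at the centre of its underside
- jar: loose clear jar with a white lid, 54 mm across, 75 mm high, standing left of the tray; origin at the centre of its underside
- bottle: loose white bottle, 52 mm across, 120 mm high, standing beyond the tray; origin at the centre of its underside
- driver: loose black-handled screwdriver 170 mm long lying on the bench beyond the control box; origin on the bench under it, x along it
- spare: loose spare carrier like those in the tray, 58 x 58 mm, 22 mm high with its pad, lying on the bench beyond the tray; origin at the centre of its underside
- seated0: a carrier already home in its pocket, to be left alone; origin at the centre of its underside, 4 mm above the bench; the top of its pad is 22 mm higher
- seated1: a carrier already home in its pocket, to be left alone; origin at the centre of its underside, 4 mm above the bench; the top of its pad is 22 mm higher
- seated2: a carrier already home in its pocket, to be left alone; origin at the centre of its underside, 4 mm above the bench; the top of its pad is 22 mm higher
- seated3: a carrier already home in its pocket, to be left alone; origin at the centre of its underside, 4 mm above the bench; the top of its pad is 22 mm higher
There are look-alikes about, which are no part of the job. Of the things that look like the jar, take the one that is nearest to the robot's base at the start.

How it is judged (in metres and radians):
On the way, in this order (a step that is already met when the one before it is completed fails the run):
1. the proud carrier is pushed home, within 2 mm of level (value of joint carrier below 0.002 m), for 0.2 s.
2. the mushroom-head button is pressed at least 4 of its 6 mm (value of joint mushroom above 0.004 m), for 0.1 s.
At the end, for the whole second after the job is handed in: the carrier is home within 2 mm, all three buttons are released (within 1.5 mm), and the jar, bottle, screwdriver and spare carrier are at rest within 15 mm of where they stood (value of joint carrier below 0.002 m and value of joint each of mushroom, round, square below 0.0015 m and distance of each of jar, bottle, driver, spare from where it was at the start of the episode below 0.015 m and linear speed of each of jar, bottle, driver, spare below 0.02 m/s); the robot touches nothing.
It fails at once if any other carrier in the tray is touched with more than 3 N (contact force between any of seated0, seated1, seated2, seated3 and the fingers above 3 N or contact force between any of seated0, seated1, seated2, seated3 and the arm above 3 N).
It fails at once if the small round or square button is pressed by 2 mm or more, or the mushroom-head button is pressed before the carrier is home (value of joint any of round, square above 0.002 m or value of joint each of mushroom, carrier above 0.003 m).
It fails at once if the unseated carrier is pulled up out of its pocket (more than 22 mm above home) (value of joint carrier above 0.022 m).
It fails at once if the fingers press on anything with more than 40 N (contact force between the fingers and anything else above 40 N).
It fails at once if a loose bystander is moved by more than 15 mm or tipped (distance of any of jar, bottle, driver, spare from where it was at the start of the episode above 0.015 m or angle between any of jar, bottle, spare's own z axis and vertical above 0.3 rad).
It also fails if it takes over 38 s, if anything falls off the work surface, if the arm or the gripper's body presses on something with over 40 N, if the wrist force passes 120 N, or if a joint passes its speed limit or range.

## Working session

There is one attempt and no reset: what is moved stays moved. The work goes in short steps, Python scripts to look and compute and a tool call to move; the robot and the scene stay as the last step left them, time stands still between calls to the robot, and variables do not carry over. Pictures are saved under pics/ and viewed, and the job is handed in when it is done.

Besides the shell and the picture viewer there is one more tool, called after "Call:" as name(argument=value, ...) on one line, values as JSON. drive_tool: Moves the arm, as the interface text tells. Its arguments: {"type":"object","properties":{"deltas":{"type":"array"},"newtons":{"type":"number"}},"required":["deltas"]}

```bash
mkdir -p pics; ls
python3 - <<'E'
from workcell import arm
import cv2,numpy as np
s=arm.get_state();print(s['t'],s['tcp_pos'],s['tool_rot'],s['grip_width'])
for c in ["side","top"]:
    im=arm.snapshot(c);cv2.imwrite(f'pics/{c}0.png',im)
    m=arm.camera_model(c);print(c,np.round(m['camera_matrix'],1).tolist(),np.round(m['T'],3).tolist())
print(arm.grip_point_offset)
E
```

```text
pics
0.0 [213.36861271 533.33531332 230.3645228 ] [[-9.28372672e-01  3.71649284e-01 -9.95714239e-04]
 [ 3.71650439e-01  9.28371525e-01 -1.50450305e-03]
 [ 3.65245264e-04 -1.76679715e-03 -9.99998373e-01]] 0.9933188002405448
side [[418.1, 0.0, 255.4], [0.0, 418.1, 194.4], [0.0, 0.0, 1.0]] [[0.78, -0.328, 0.534, -24.462], [-0.626, -0.438, 0.645, -636.241], [0.022, -0.837, -0.547, 721.485], [0.0, 0.0, 0.0, 1.0]]
top [[416.7, 0.0, 251.0], [0.0, 416.7, 193.8], [0.0, 0.0, 1.0]] [[0.102, -0.974, 0.2, 352.123], [-0.995, -0.101, 0.017, 74.994], [0.004, -0.201, -0.98, 1297.243], [0.0, 0.0, 0.0, 1.0]]
18.700000000000003
```

View pics/side0.png

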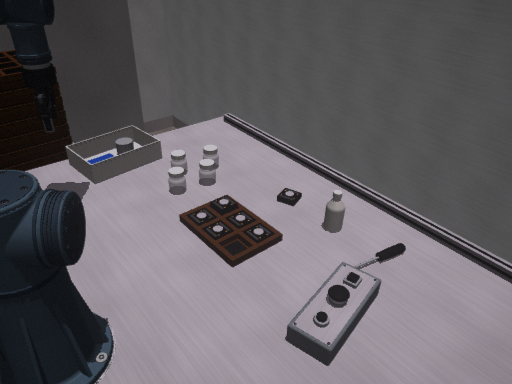

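View pics/top0.png

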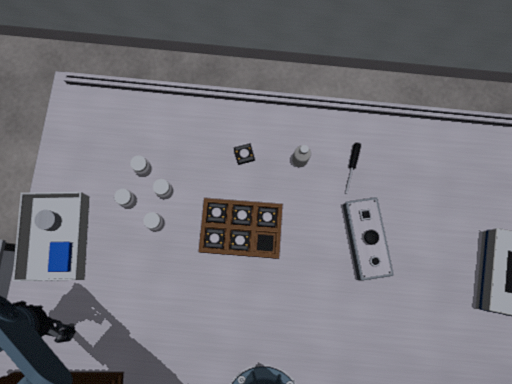

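The top view shows the tray around (241,228) with its empty pocket at (265,242). The console is around (369,239), with the mushroom at (371,237). I'll enlarge both views to find the proud carrier.

Run:
```python
from workcell import arm
import cv2,numpy as np
a=cv2.imread('pics/side0.png')[185:270,170:290];b=cv2.imread('pics/top0.png')[190:265,190:290]
cv2.imwrite('pics/s1.png',cv2.resize(a,None,fx=6,fy=6,interpolation=cv2.INTER_CUBIC))
cv2.imwrite('pics/t1.png',cv2.resize(b,None,fx=7,fy=7,interpolation=cv2.INTER_CUBIC))
for c in ["side","top"]:
  for n in ["carrier_pad","seated0","mushroom_top","tray"]:
    r=arm.trace(n,c)
    print(c,n,[(np.round(d['rect'],1).tolist(),round(d['p'],2)) for d in r])
```

```text
side carrier_pad [([224.3, 205.3, 26.7, 21.3], 0.59)]
side seated0 [([219.0, 231.7, 27.4, 15.2], 0.82), ([351.9, 280.8, 15.6, 8.9], 0.68), ([242.2, 220.1, 24.8, 18.9], 0.53), ([259.0, 232.8, 24.3, 16.1], 0.52), ([202.3, 215.3, 26.8, 17.5], 0.5)]
side mushroom_top [([336.7, 292.2, 18.4, 17.6], 0.83)]
side tray [([230.2, 234.6, 98.7, 61.5], 0.75)]
top carrier_pad [([218.1, 213.4, 17.8, 21.4], 0.85), ([241.3, 227.1, 88.0, 59.5], 0.75)]
top seated0 [([215.3, 237.8, 19.8, 19.7], 0.85), ([270.0, 217.8, 22.3, 19.3], 0.68), ([242.6, 214.2, 22.9, 22.1], 0.68), ([241.1, 242.4, 21.9, 22.2], 0.54)]
top mushroom_top [([373.1, 236.3, 11.7, 21.2], 0.66)]
top tray [([240.8, 227.1, 87.6, 59.1], 0.79)]
```

View pics/s1.png

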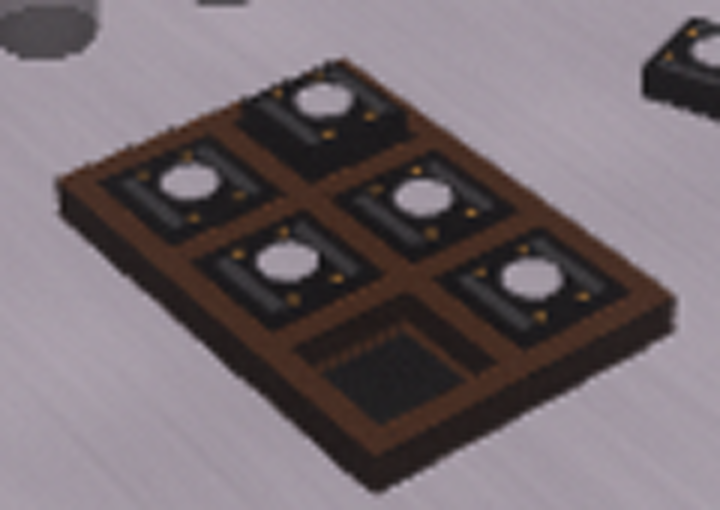

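View pics/t1.png

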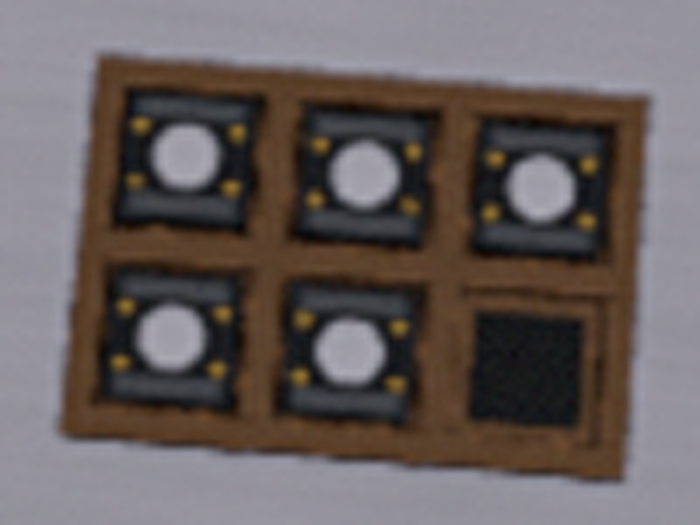

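The proud carrier shows black side walls at side (224,202), and in the top view it is the upper-left pocket at (216,212). The other four at side (202,215), (218,229), (241,218) and (259,231) are flush. Next I'll locate the pads to subpixel accuracy and triangulate.

```bash
cat > h.py <<'E'
from workcell import arm
import cv2,numpy as np
def proj(c,P):
    m=arm.camera_model(c);T=np.linalg.inv(np.array(m['T']));p=T[:3,:3]@np.array(P)+T[:3,3];u=np.array(m['camera_matrix'])@p;return u[:2]/u[2]
def atz(c,uv,z):
    m=arm.camera_model(c);T=np.array(m['T']);d=T[:3,:3]@np.linalg.inv(np.array(m['camera_matrix']))@[uv[0],uv[1],1];o=T[:3,3];return o+d*(z-o[2])/d[2]
def tri(obs):
    A=np.zeros((3,3));b=np.zeros(3)
    for c,uv in obs:
        m=arm.camera_model(c);T=np.array(m['T']);d=T[:3,:3]@np.linalg.inv(np.array(m['camera_matrix']))@[uv[0],uv[1],1];d/=np.linalg.norm(d);M=np.eye(3)-np.outer(d,d);A+=M;b+=M@T[:3,3]
    return np.linalg.solve(A,b)
def bright(im,uv,r=8,th=110):
    g=cv2.cvtColor(im,cv2.COLOR_BGR2GRAY).astype(float);u,v=map(int,np.round(uv))
    w=g[v-r:v+r+1,u-r:u+r+1];w=np.clip(w-th,0,None)
    n,l,s,ce=cv2.connectedComponentsWithStats((w>0).astype(np.uint8));k=l[r,r];w=w*(l==k)
    yy,xx=np.mgrid[v-r:v+r+1,u-r:u+r+1];return np.array([(w*xx).sum()/w.sum(),(w*yy).sum()/w.sum()]),s[k][4]
E
python3 - <<'E'
from h import *
S=cv2.imread('pics/side0.png');T=cv2.imread('pics/top0.png')
P=[((224,201),(216.5,212)),((202,215),(214,238)),((218,229),(240,240)),((241,218),(242,215)),((259,231),(267,217))]
for s,t in P:
    a,na=bright(S,s,6);b,nb=bright(T,t,6)
    print(a.round(2),na,b.round(2),nb,tri([('side',a),('top',b)]).round(1),'z26 side',atz('side',a,26).round(1)[:2],'top',atz('top',b,26).round(1)[:2])
a=cv2.imread('pics/side0.png')[255:360,280:390];b=cv2.imread('pics/top0.png')[190:285,335:400]
v=[cv2.resize(x,None,fx=5,fy=5,interpolation=cv2.INTER_CUBIC) for x in (a,b)]
o=np.zeros((525,880,3),np.uint8);o[:525,:550]=v[0];o[:475,550:875]=v[1];cv2.imwrite('pics/c1.png',o[:, :880])
E
```

```text
[223.4  201.15] 36 [216.09 211.78] 66 [543.1 196.4  40. ] z26 side [555.7 213. ] top [544.4 198.2]
[201.09 214.85] 39 [214.04 237.71] 64 [465.1 194.5  26.2] z26 side [465.9 194.3] top [464.4 194.9]
[217.35 228.03] 48 [239.55 239.75] 69 [466.9 116.5  26.7] z26 side [468.2 116.8] top [466.2 116.9]
[240.01 217.3 ] 41 [241.65 214.57] 64 [544.6 118.3  27.1] z26 side [546.4 119.1] top [543.9 118.9]
[258.02 230.89] 49 [266.9  216.52] 63 [546.5  40.4  26.8] z26 side [548.   40.8] top [545.8  40.8]
```

View pics/c1.png

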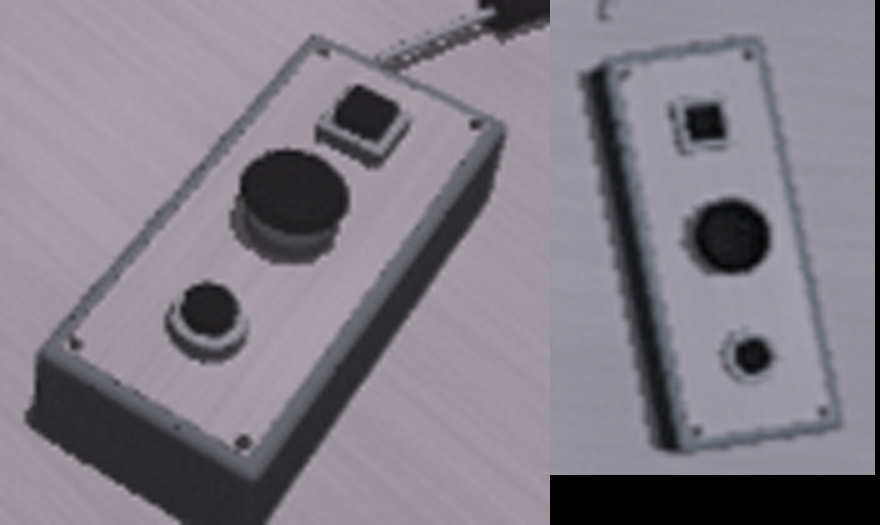

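The pad triangulates to (543.1, 196.4, 40.0). The four seated pads read z of about 26–27 and sit on a 78 mm grid, which all agrees. On the console the mushroom is the middle, broad cap at side (339,293) and top (371.6,237.2). The small square is at top (366,214) and the small round at (375,261). I'll now move high above the pad with the jaws shutting.

Call:
drive_tool(deltas=[[1, [-45, -20, 0], [0, 0, 0]], [1, [-45, -20, 0], [0, 0, 0]], [1, [-45, -20, 0], [0, 0, 0]], [1, [-45, -20, 0], [0, 0, 0]], [1, [-45, -20, 0], [0, 0, 0]], [1, [-45, -20, 0], [0, 0, 0]], [1, [-45, -20, 0], [0, 0, 0]], [1, [-45, -20, 0], [0, 0, 0]], [1, [-40, -20, 0], [0, 0, 0]], [1, [0, 0, 0], [0, 0, 0]]], newtons=20)

```text
t: 1.75
tcp_pos: [528.3, 209.4, 232.7]
tool_rot: [[-0.929, 0.369, 0.004], [0.369, 0.929, 0.003], [-0.003, 0.004, -1.0]]
ft_force: [-0.4, -0.7, -0.5]
grip_width: 0.004
```

```bash
cat > go.py <<'E'
import sys
from h import *
s=arm.get_state();R=np.array(s['tool_rot']);p=np.array(s['tcp_pos'])
print('t',s['t'],'tcp',p.round(2),'F',np.round(s['ft_force'],1),'w',round(s['grip_width'],3),'tilt',np.round(R[:,2],4))
if len(sys.argv)>1: print('delta tool',(R.T@(np.array(list(map(float,sys.argv[1:4])))-p)).round(1))
E
python3 go.py 543.1 196.4 60
python3 - <<'E'
from h import *
for c in ['wrist']:
    cv2.imwrite(f'pics/{c}2.png',arm.snapshot(c))
print(tri([('side',(338.8,293)),('top',(371.6,237.2))]).round(1), atz('side',(338.8,293),76),atz('top',(371.6,237.2),76))
for q in [(543.1,196.4,40)]: print('wrist proj',proj('wrist',q), proj('wrist',arm.get_state()['tcp_pos']))
E
```

```text
t 1.75 tcp [528.29 209.39 232.66] F [-0.4 -0.7 -0.5] w 0.004 tilt [ 0.0042  0.0025 -1.    ]
delta tool [-18.   -7.3 172.7]
[ 510.1 -270.5   74. ] [ 509.60773629 -272.1817085    76.        ] [ 508.87081398 -269.04712102   76.        ]
wrist proj [243.06464206 188.908434  ] [250.89250428 258.93631835]
```

View pics/wrist2.png

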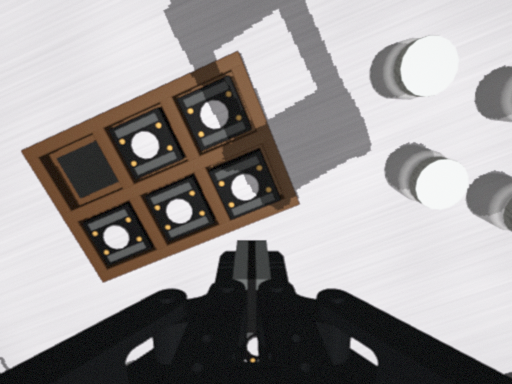

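The wrist view shows the proud pad at (245,187) against a predicted (243,189), so they agree within about 1 mm. I'll descend to about z=60.

Call:
drive_tool(deltas=[[1, [-18, -7, 0], [0, 0, 0]], [1, [0, 0, 50], [0, 0, 0]], [1, [0, 0, 50], [0, 0, 0]], [1, [0, 0, 50], [0, 0, 0]], [1, [0, 0, 15], [0, 0, 0]], [1, [0, 0, 0], [0, 0, 0]]])

```text
t: 2.55
tcp_pos: [545.2, 200.8, 66.9]
tool_rot: [[-0.932, 0.361, 0.011], [0.361, 0.933, 0.004], [-0.008, 0.008, -1.0]]
ft_force: [0.9, 0.2, 0.6]
grip_width: 0.001
```

```bash
python3 go.py 543.1 196.4 40
python3 - <<'E'
from h import *
cv2.imwrite('pics/w3.png',arm.snapshot('wrist'));s=arm.snapshot('side');cv2.imwrite('pics/s3.png',cv2.resize(s[140:280,160:300],None,fx=4,fy=4,interpolation=cv2.INTER_CUBIC))
E
```

```text
t 2.55 tcp [545.17 200.75  66.92] F [0.9 0.2 0.6] w 0.001 tilt [ 0.0107  0.0042 -0.9999]
delta tool [ 0.6 -5.  26.9]
```

View pics/s3.png

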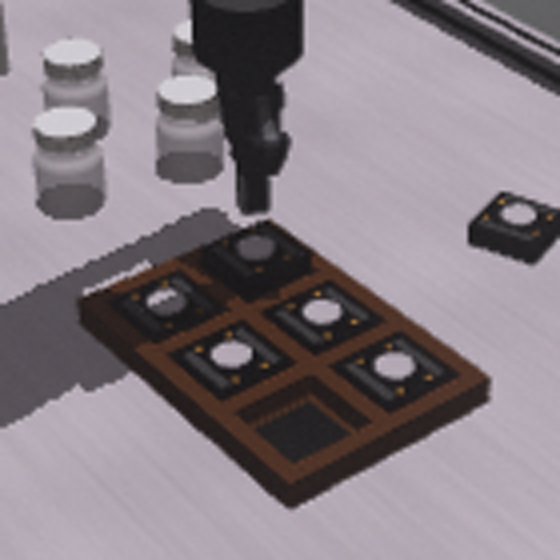

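View pics/w3.png

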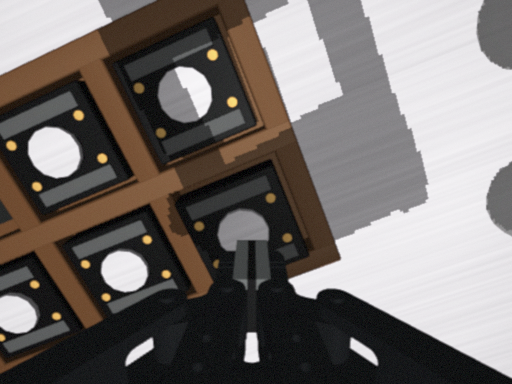

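The fingers are over the proud pad at wrist (243,232), about 5 mm off. I'll correct that and lower to just above it.

Call:
drive_tool(deltas=[[1, [0, -5, 5], [0, 0, 0]], [1, [0, 0, 8], [0, 0, 0]], [1, [0, 0, 0], [0, 0, 0]]])

```text
t: 3.02
tcp_pos: [547.6, 196.4, 59.1]
tool_rot: [[-0.932, 0.361, 0.021], [0.361, 0.933, 0.006], [-0.018, 0.013, -1.0]]
ft_force: [0.4, 0.5, 0.5]
grip_width: 0.002
```

```bash
python3 go.py 543.1 196.4 40
```

```text
t 3.025 tcp [547.62 196.43  59.1 ] F [0.4 0.5 0.5] w 0.002 tilt [ 0.0211  0.0056 -0.9998]
delta tool [ 4.5 -1.9 19. ]
```

Call:
drive_tool(deltas=[[1, [4.5, -2, 4], [0.8, 1.0, 0]], [1, [0, 0, 4], [0, 0, 0]], [1, [0, 0, 0], [0, 0, 0]]])

```text
t: 3.4
tcp_pos: [542.7, 196.2, 50.8]
tool_rot: [[-0.933, 0.361, -0.001], [0.361, 0.933, -0.002], [0.001, -0.002, -1.0]]
ft_force: [-0.2, 0.1, -0.5]
grip_width: -0.001
```

```bash
cat >> go.py <<'E'
w=R.T@np.cross(R[:,2],[0,0,-1]);print('tilt fix deg',np.degrees(w).round(2))
E
python3 go.py 543.1 196.4 40
```

```text
t 3.4 tcp [542.68 196.22  50.75] F [-0.2  0.1 -0.5] w -0.001 tilt [-0.0013 -0.0015 -1.    ]
delta tool [-0.3  0.3 10.8]
tilt fix deg [-0.11 -0.04  0.  ]
```

Centred and level. Now I'll push down gently in small steps.

Call:
drive_tool(deltas=[[1, [0, 0, 4], [0, 0, 0]], [1, [0, 0, 3], [0, 0, 0]], [1, [0, 0, 3], [0, 0, 0]], [1, [0, 0, 2], [0, 0, 0]], [1, [0, 0, 2], [0, 0, 0]]])

```text
t: 4.03
tcp_pos: [542.7, 196.3, 36.1]
tool_rot: [[-0.933, 0.361, -0.001], [0.361, 0.933, -0.002], [0.001, -0.002, -1.0]]
ft_force: [-0.5, -0.6, 2.4]
grip_width: -0.0
```

```bash
python3 go.py 543.1 196.4 26
```

```text
t 4.025 tcp [542.69 196.26  36.09] F [-0.5 -0.6  2.4] w -0.0 tilt [-0.0014 -0.0015 -1.    ]
delta tool [-0.3  0.3 10.1]
tilt fix deg [-0.11 -0.04 -0.  ]
```

The force is about 2.4–3 N, which is the carrier sliding. Continuing.

Call:
drive_tool(deltas=[[1, [0, 0, 2], [0, 0, 0]], [1, [0, 0, 2], [0, 0, 0]], [1, [0, 0, 2], [0, 0, 0]], [1, [0, 0, 1.5], [0, 0, 0]], [1, [0, 0, 1], [0, 0, 0]]])

```text
t: 4.65
tcp_pos: [542.7, 196.2, 27.3]
tool_rot: [[-0.933, 0.361, -0.001], [0.361, 0.933, -0.002], [0.001, -0.002, -1.0]]
ft_force: [-1.3, -0.7, 1.8]
grip_width: 0.001
```

```bash
python3 go.py 543.1 196.4 26
```

```text
t 4.65 tcp [542.69 196.25  27.3 ] F [-1.3 -0.7  1.8] w 0.001 tilt [-0.0013 -0.0016 -1.    ]
delta tool [-0.3  0.3  1.3]
tilt fix deg [-0.11 -0.04 -0.  ]
```

Call:
drive_tool(deltas=[[1, [0, 0, 1], [0, 0, 0]], [1, [0, 0, 1], [0, 0, 0]]])

```text
t: 4.9
tcp_pos: [542.8, 196.3, 26.0]
tool_rot: [[-0.933, 0.361, -0.001], [0.361, 0.933, -0.002], [0.001, -0.002, -1.0]]
ft_force: [-6.8, -1.4, 13.9]
grip_width: 0.005
```

Call:
drive_tool(deltas=[[1, [0, 0, 1], [0, 0, 0]], [1, [0, 0, 1], [0, 0, 0]]])

```text
t: 5.15
tcp_pos: [542.8, 196.3, 26.0]
tool_rot: [[-0.933, 0.36, -0.002], [0.36, 0.933, -0.002], [0.001, -0.003, -1.0]]
ft_force: [-5.1, -1.6, 11.7]
grip_width: -0.001
```

It reached a solid stop at z=26.0 with about 12 N, and held there. I'll lift and check.

Call:
drive_tool(deltas=[[1, [0, 0, 0], [0, 0, 0]], [1, [0, 0, -10], [0, 0, 0]], [1, [0, 0, -40], [0, 0, 0]], [1, [0, 0, -50], [0, 0, 0]], [1, [0, 0, -50], [0, 0, 0]], [1, [0, 0, -40], [0, 0, 0]], [1, [0, 0, 0], [0, 0, 0]]])

```text
t: 6.02
tcp_pos: [543.5, 196.6, 223.5]
tool_rot: [[-0.933, 0.361, -0.0], [0.361, 0.933, -0.002], [-0.0, -0.002, -1.0]]
ft_force: [0.0, -0.2, -0.6]
grip_width: 0.001
```

```bash
python3 go.py 510.1 -270.5 79
python3 - <<'E'
from h import *
S=arm.snapshot('side');W=arm.snapshot('wrist');cv2.imwrite('pics/w4.png',W)
cv2.imwrite('pics/s4.png',cv2.resize(S[185:270,170:290],None,fx=6,fy=6,interpolation=cv2.INTER_CUBIC))
q=proj('side',(543.1,196.4,26));a,n=bright(S,q,6,90);print('expected at home',q,'seen',a,n)
E
```

```text
t 6.025 tcp [543.55 196.64 223.49] F [ 0.  -0.2 -0.6] w 0.001 tilt [-3.0e-04 -1.6e-03 -1.0e+00]
delta tool [-137.3 -447.5  145.2]
tilt fix deg [-0.09  0.02  0.  ]
expected at home [223.14520279 205.16042461] seen [nan nan] 163h.py:16: RuntimeWarning: invalid value encountered in scalar divide
  yy,xx=np.mgrid[v-r:v+r+1,u-r:u+r+1];return np.array([(w*xx).sum()/w.sum(),(w*yy).sum()/w.sum()]),s[k][4]
```

View pics/s4.png

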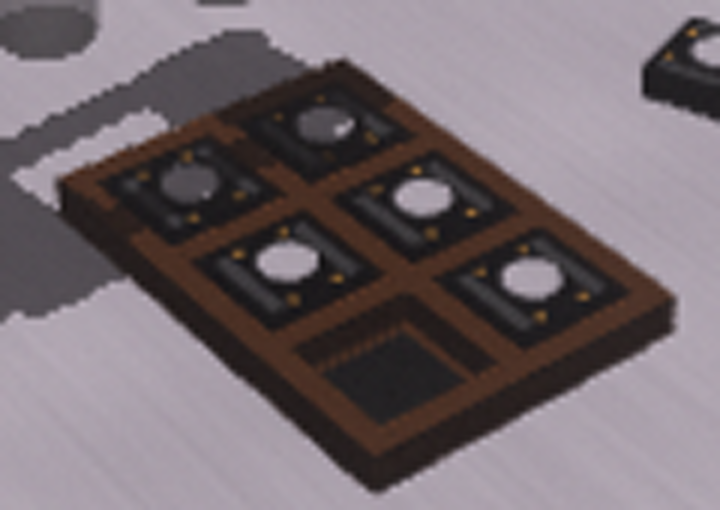

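The carrier is now flush, in shadow, with its pad at about side (224,206). Now I'll go over to the mushroom.

Call:
drive_tool(deltas=[[1, [-16, -52, 0], [0, 0, 0]], [1, [-16, -52, 0], [0, 0, 0]], [1, [-16, -52, 0], [0, 0, 0]], [1, [-16, -52, 0], [0, 0, 0]], [1, [-16, -52, 0], [0, 0, 0]], [1, [-16, -52, 0], [0, 0, 0]], [1, [-16, -52, 0], [0, 0, 0]], [1, [-16, -48, 0], [0, 0, 0]], [1, [0, 0, 0], [0, 0, 0]]])

```text
t: 7.25
tcp_pos: [501.8, -243.3, 200.6]
tool_rot: [[-0.933, 0.358, -0.035], [0.358, 0.934, 0.009], [0.036, -0.004, -0.999]]
ft_force: [0.3, 0.8, -0.2]
grip_width: 0.001
```

```bash
python3 go.py 510.1 -270.5 79
python3 - <<'E'
from h import *
cv2.imwrite('pics/w5.png',arm.snapshot('wrist'));print(proj('wrist',(510.1,-270.5,77)))
E
```

```text
t 7.25 tcp [ 501.76 -243.28  200.64] F [ 0.3  0.8 -0.2] w 0.001 tilt [-0.0348  0.0086 -0.9994]
delta tool [-21.9 -21.9 121. ]
tilt fix deg [-0.26 -2.04  0.  ]
[222.17560969 215.13520768]
```

View pics/w5.png

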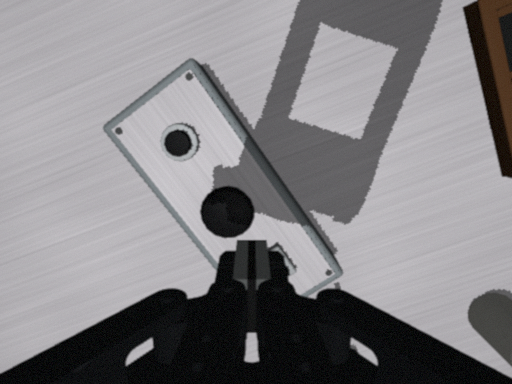

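The wrist view shows the broad cap at (227,212), the small round at (178,142) and the small square partly hidden at (283,260). I'll level the tool, then re-measure from the wrist.

Call:
drive_tool(deltas=[[1, [-22, -22, 15], [-0.3, -2, 0]], [1, [0, 0, 0], [0, 0, 0]], [1, [0, 0, 0], [0, 0, 0]]])

```text
t: 7.68
tcp_pos: [513.0, -265.0, 180.9]
tool_rot: [[-0.935, 0.354, -0.005], [0.354, 0.935, 0.008], [0.008, 0.006, -1.0]]
ft_force: [1.0, 0.4, 0.5]
grip_width: 0.005
```

```bash
python3 go.py 510.1 -270.5 79
python3 - <<'E'
from h import *
im=arm.snapshot('wrist');cv2.imwrite('pics/w6.png',im);print(proj('wrist',(510.1,-270.5,77)))
print('w5-equivalent');
for n in ('wrist',):
  for d in arm.trace('mushroom_top',n): print(d['rect'],d['p'])
E
```

```text
t 7.675 tcp [ 512.98 -264.99  180.89] F [1.  0.4 0.5] w 0.005 tilt [-0.0053  0.008  -1.    ]
delta tool [-1.000e-01 -6.700e+00  1.019e+02]
tilt fix deg [ 0.32 -0.45 -0.  ]
[242.00681801 195.41071284]
w5-equivalent
[244.2, 192.1, 60.2, 56.4] 0.81
```

View pics/w6.png

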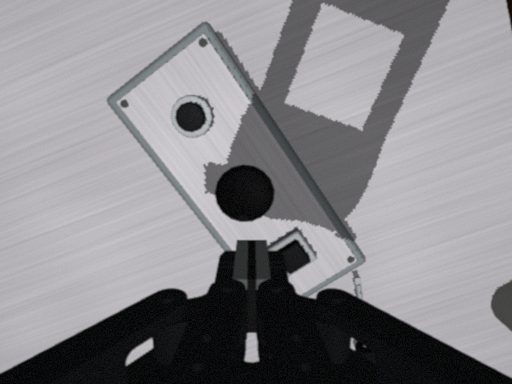

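Run:
```python
from h import *
for z in (70,75,79): print(z,atz('wrist',(244.7,193),z).round(1))
print(tri([('wrist',(244.7,193)),('side',(338.8,293)),('top',(371.6,237.2))]).round(1))
```

```text
70 [ 511.2 -269.1   70. ]
75 [ 509.9 -268.5   75. ]
79 [ 508.9 -268.1   79. ]
[ 510.3 -269.8   73.5]
```

Call:
drive_tool(deltas=[[1, [1, -5, 20], [0.3, -0.4, 0]], [1, [0, 0, 40], [0, 0, 0]], [1, [0, 0, 15], [0, 0, 0]], [1, [0, 0, 0], [0, 0, 0]]])

```text
t: 8.28
tcp_pos: [512.4, -267.3, 107.7]
tool_rot: [[-0.937, 0.35, 0.003], [0.35, 0.937, -0.003], [-0.004, -0.001, -1.0]]
ft_force: [0.1, 0.6, 0.1]
grip_width: 0.002
```

```bash
python3 go.py 510 -269.3 79
```

```text
t 8.275 tcp [ 512.41 -267.34  107.71] F [0.1 0.6 0.1] w 0.002 tilt [ 0.0034 -0.0028 -1.    ]
delta tool [ 1.7 -2.6 28.7]
tilt fix deg [-0.08  0.24  0.  ]
```

Call:
drive_tool(deltas=[[1, [1.7, -2.6, 8], [0, 0.2, 0]], [1, [0, 0, 8], [0, 0, 0]], [1, [0, 0, 0], [0, 0, 0]]])

```text
t: 8.65
tcp_pos: [511.5, -270.3, 93.7]
tool_rot: [[-0.937, 0.35, 0.003], [0.35, 0.937, -0.004], [-0.005, -0.003, -1.0]]
ft_force: [0.2, -0.0, -0.1]
grip_width: -0.002
```

```bash
python3 go.py 510 -269.3 79
python3 - <<'E'
from h import *
s=arm.snapshot('side');cv2.imwrite('pics/s7.png',cv2.resize(s[230:360,270:400],None,fx=4,fy=4,interpolation=cv2.INTER_CUBIC))
E
```

```text
t 8.65 tcp [ 511.47 -270.34   93.75] F [ 0.2 -0.  -0.1] w -0.002 tilt [ 0.0035 -0.0044 -1.    ]
delta tool [ 1.8  0.5 14.7]
tilt fix deg [-0.17  0.28  0.  ]
```

View pics/s7.png

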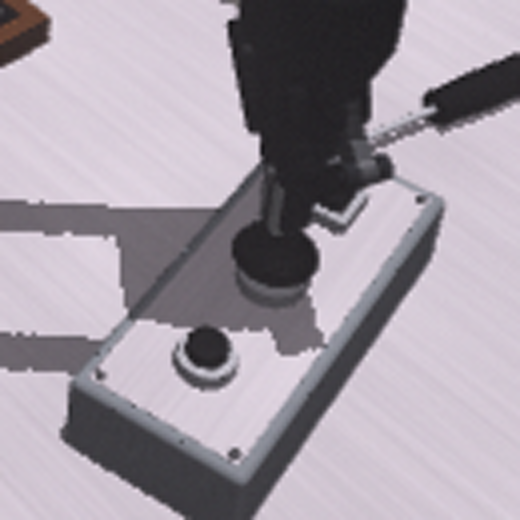

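The fingertips are over the cap, near side (339,292). Pressing it in small steps.

Call:
drive_tool(deltas=[[1, [1.5, 0, 5], [0, 0.2, 0]], [1, [0, 0, 4], [0, 0, 0]], [1, [0, 0, 3], [0, 0, 0]], [1, [0, 0, 2], [0, 0, 0]], [1, [0, 0, 2], [0, 0, 0]]])

```text
t: 9.32
tcp_pos: [510.7, -270.5, 78.0]
tool_rot: [[-0.937, 0.35, 0.002], [0.35, 0.937, -0.005], [-0.003, -0.004, -1.0]]
ft_force: [-0.4, 0.5, 2.9]
grip_width: -0.002
```

Call:
drive_tool(deltas=[[1, [0, 0, 2], [0, 0, 0]], [1, [0, 0, 1.5], [0, 0, 0]]])

```text
t: 9.57
tcp_pos: [510.7, -270.5, 74.7]
tool_rot: [[-0.937, 0.35, 0.001], [0.35, 0.937, -0.005], [-0.003, -0.004, -1.0]]
ft_force: [-1.8, 1.2, 3.2]
grip_width: 0.005
```

Call:
drive_tool(deltas=[[1, [0, 0, 1.5], [0, 0, 0]], [1, [0, 0, 1], [0, 0, 0]], [1, [0, 0, 1], [0, 0, 0]]])

```text
t: 9.95
tcp_pos: [510.8, -270.6, 72.9]
tool_rot: [[-0.937, 0.349, 0.001], [0.349, 0.937, -0.005], [-0.003, -0.004, -1.0]]
ft_force: [-5.7, 3.0, 13.4]
grip_width: -0.0
```

It bottomed out at z=72.9, the full 6 mm, with 13 N. Holding briefly, then withdrawing.

Call:
drive_tool(deltas=[[1, [0, 0, 0], [0, 0, 0]], [1, [0, 0, -10], [0, 0, 0]], [1, [0, 0, -40], [0, 0, 0]], [1, [0, 0, -50], [0, 0, 0]], [1, [0, 0, -40], [0, 0, 0]], [1, [0, 0, 0], [0, 0, 0]], [1, [0, 0, 0], [0, 0, 0]]])

```text
t: 10.82
tcp_pos: [510.4, -269.8, 217.5]
tool_rot: [[-0.937, 0.35, 0.001], [0.35, 0.937, -0.004], [-0.003, -0.004, -1.0]]
ft_force: [0.6, 0.0, -0.1]
grip_width: 0.001
```

```bash
python3 go.py
python3 - <<'E'
from h import *
s=arm.snapshot('side');t=arm.snapshot('top');cv2.imwrite('pics/s8.png',s);cv2.imwrite('pics/t8.png',t);cv2.imwrite('pics/w8.png',arm.snapshot('wrist'))
a=cv2.resize(s[180:350,170:410],None,fx=3.3,fy=3.3,interpolation=cv2.INTER_CUBIC);cv2.imwrite('pics/s8c.png',a)
T0=cv2.imread('pics/top0.png');S0=cv2.imread('pics/side0.png')
for n,im,im0,r in [('spare',t,T0,(230,140,258,168)),('bottle',t,T0,(290,140,315,170)),('driver',t,T0,(342,140,364,192)),('jars',t,T0,(110,150,180,235)),('spare s',s,S0,(275,185,303,206)),('bottle s',s,S0,(322,188,348,235))]:
    x0,y0,x1,y1=r;d=cv2.absdiff(im,im0)[y0:y1,x0:x1].max(2);print(n,(d>40).sum(),d.size)
q=proj('side',(543.1,196.4,26));print(q,bright(s,(224,205),6))
E
```

```text
t 10.825 tcp [ 510.42 -269.76  217.5 ] F [ 0.6  0.  -0.1] w 0.001 tilt [ 0.0013 -0.0044 -1.    ]
tilt fix deg [-0.21  0.16  0.  ]
spare 0 784
bottle 0 750
driver 0 1144
jars 0 5950
spare s 290 588
bottle s 645 1222
[223.14520279 205.16042461] (array([223.5394163 , 204.99127809]), np.int32(41))
```

View pics/s8c.png

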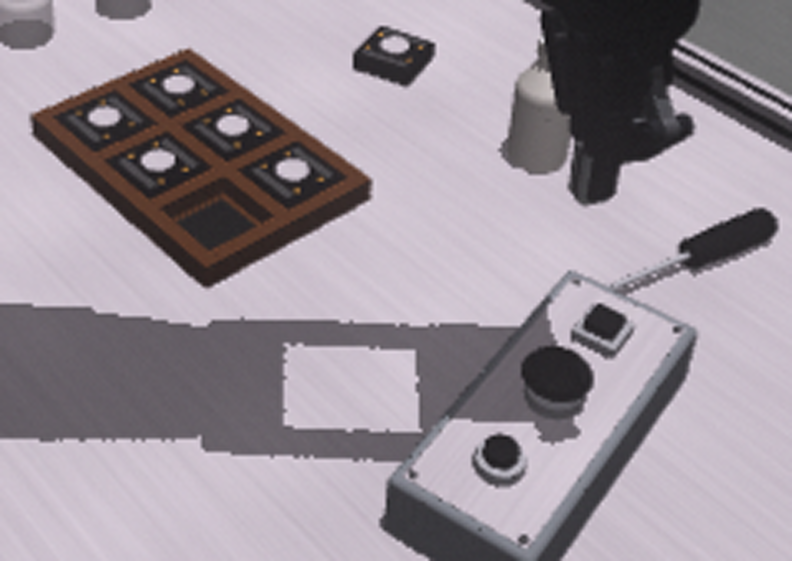

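In the side view the spare's patch differs, yet the top view shows no change there. I'll check that before handing in.

Run:
```python
import cv2,numpy as np
a=cv2.imread('pics/side0.png')[170:250,260:400];b=cv2.imread('pics/s8.png')[170:250,260:400]
o=np.vstack([a,b]);cv2.imwrite('pics/cmp.png',cv2.resize(o,None,fx=3.6,fy=3.6))
a=cv2.imread('pics/top0.png')[130:200,225:375];b=cv2.imread('pics/t8.png')[130:200,225:375]
cv2.imwrite('pics/cmpt.png',cv2.resize(np.vstack([a,b]),None,fx=4,fy=4))
```

```text
(no output)
```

View pics/cmp.png

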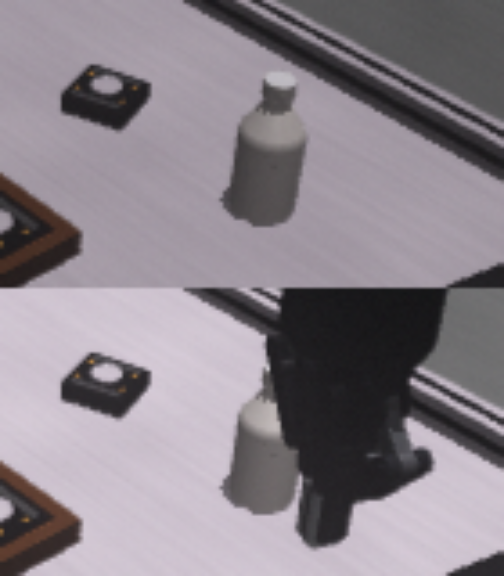

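View pics/cmpt.png

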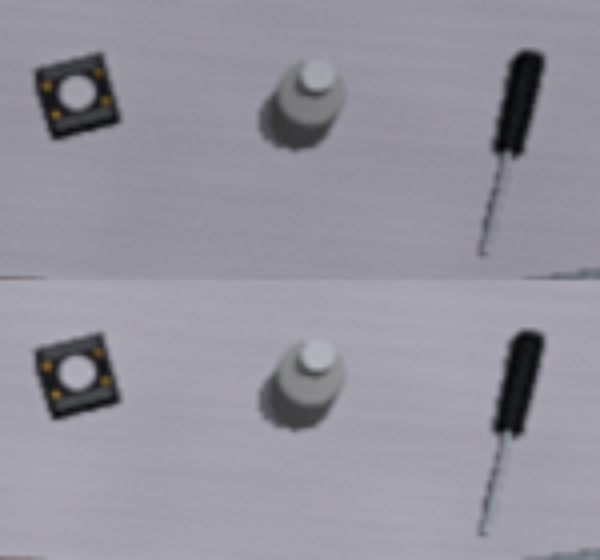

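The difference is only exposure, plus the arm covering part of the bottle. Spare, bottle and screwdriver are all where they were.

```bash
python3 -c "
from workcell import arm
print(arm.job_done(), arm.get_state()['t'])"
```

```text
the job is handed in; nothing more can be done
the job is handed in; nothing more can be done
```

The proud carrier is home and the mushroom-head button was pressed fully and let spring back. I handed the job in just after t = 11 s; no verdict was reported.

- **Carrier:** With the jaws shut, I pushed the pad of the proud carrier (far-left pocket from the robot, about 14 mm up) straight down. It slid at 2–3 N until it met the stop, with the fingertips at z = 26.0 mm and about 12–14 N. Afterwards its pad showed in the side view at (223.5, 205.0), against (223.1, 205.2) predicted for home.
- **Mushroom button:** I pressed the broad middle cap to its stop, with the fingertips at z = 72.9 mm (the full 6 mm) and 13 N. I then withdrew to z = 217 mm with no force on the wrist. In the picture the cap looks released.
- **Other things:** The top view showed no change in the jars, bottle, screwdriver or spare carrier. The side view did differ at the spare and bottle, but an enlarged comparison showed only brighter exposure and the arm in front of the bottle. The small buttons and the other carriers look unchanged.
- **Disagreement:** The three cameras put the mushroom's centre 2–3 mm apart. I aimed between them, well inside the cap's 24 mm flat.

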